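Short spin on the bench centrifuge

TASK

The two tubes in the centrifuge need a short spin. With the fingertips only, switch the machine on at the black rocker, so that its lid lock is live, then push the lid all the way shut, then press the blue short-spin key, hold it fully down for at least three seconds and let go. Leave the machine on with the lid shut, do not press the green or the red key, and leave the glassware and the tube rack standing where they are.

Things in the scene. Friction and masses are not known exactly. Their poses are not given: they have to be found in the camera images.
- centrifuge: Small light-grey bench centrifuge, fixed, 280 mm deep (x) by 260 mm wide (y). Origin on the bench under its centre, z up, +x from the front with the controls (robot side) to the hinge at the back. The chamber part (x from -50 to 140 mm) has its flat rim at z = 115 mm; in front of it (x from -140 to -50 mm) lies the sloping control panel.
- panel_mid (a point): Middle of the dark grey control panel's surface, at x = -95, y = 0, z = 80 mm in the machine's frame. The panel rises 10 degrees towards the lid; this point's z points square out of it. A 27 mm step behind it rises to the rim. In a row from left (+y) to right: display (y = 85 mm), green key (30), blue key (-10), red key (-50), black rocker (-100).
- power (a joint): Mains rocker at the right end of the panel: a black shallow V, 36 mm long (along the machine's x) by 24 mm wide, on a bezel 50 by 33 mm, 2.5 mm proud of the panel. 0 = off (far end, towards the lid, raised 5 mm), 0.30 rad = on (far half pressed down parallel to the panel, near end raised). About 2 N on the far end tips it; it stays where it is left.
- power_on_end (a point): Middle of the top face of the rocker's far (ON) half, marked with a white dash: 11 mm from the rocker's axis. It moves with the rocker: 10 mm above the panel when off, 6.5 mm when on. Press here, roughly square to the panel.
- lid (a joint): Hinge angle of the lid, in rad: 0 = shut on the rim, larger = more open (0.6 to 0.95 at the start, stop at 1.35). A stiff friction hinge holds it at any angle; pushing down on its top face about 70 mm in front of the hinge takes 2 to 5 N.
- lid_edge (a point): Middle of the lid's free front edge, on its outer (top) face. The lid is a light-grey slab 185 mm long from hinge to edge, 240 mm wide, 14 mm thick, with a round window; its top face lies 15 mm above the hinge line when shut (z = 130 mm).
- lid_hinge (a point): Middle of the lid's hinge line, at the back of the chamber rim: x = 135 mm, y = 0, z = 115 mm in the machine's frame. The hinge line runs along the machine's y.
- spin_key (a joint): Travel of the blue short-spin key in m: 0 = up, 0.004 = fully down. A spring key: it starts to move at 1.5 N, is fully down at 5 N and comes up when let go.
- spin_key_top (a point): Centre of the top of the blue short-spin key (middle key), 20 mm square, 6 mm above the panel when up and 2 mm when down. The point's z is square to the panel and points out of it. Neighbouring keys are 40 mm away, centre to centre.
- start_key (a joint): Travel of the green start key in m (as the blue one). Not to be pressed.
- start_key_top (a point): Centre of the top of the green start key, 20 mm square, 6 mm above the panel, left of the blue key.
- stop_key (a joint): Travel of the red stop key in m (as the blue one). Not to be pressed.
- stop_key_top (a point): Centre of the top of the red stop key, 20 mm square, 6 mm above the panel, between the blue key and the rocker.
- flask: Empty conical glass flask, 74 mm across the foot, 104 mm tall, loose, beside the centrifuge; origin at the centre of its foot. Not to be moved.
- dropper: Amber dropper bottle with an orange rubber bulb, 38 mm across, 100 mm tall, loose, beside the centrifuge; origin at the centre of its foot. Not to be moved.
- beaker: Empty glass beaker, 56 mm across, 65 mm tall, loose, beside the centrifuge; origin at the centre of its foot. Not to be moved.
- rack: White test-tube rack with empty tubes, 170 mm long (its x) by 60 mm, 113 mm tall, loose, on the left of the centrifuge; origin at the centre of its underside. Not to be moved.

How it is judged:
By the outcome, as a careful person would: the job done as asked, in the order asked, and still so for the second after the job is handed in, with the robot touching nothing.
It also fails if it takes over 64 s, if anything falls off the work surface, if the arm or the gripper's body presses on something with over 40 N, if the wrist force passes 120 N, or if a joint passes its speed limit or range.

ROBOT

A 7-joint arm with a two-finger parallel gripper is mounted at the origin on the work surface. World frame = base frame: x ahead of the robot, y to its left, z up, the work surface at z = 0. Lengths are in m, angles in rad, forces in N, time in s.
With the tool pointing down it reaches from about 0.425 to 0.875 m from the base axis. Payload 4.7 kg.
Tool frame: the origin (TCP) lies at the very end of the fingers, on their centre line; the grasp point (between the pads) lies 19 mm behind it; x points along the fingers, z is the direction in which the jaws open and shut, and the axes are right-handed (so a half turn about x gives the same grasp; the last joint's range is limited). The gripper opens to 87 mm and grips with 3 to 60 N. Pads are 19 mm wide; open, the fingers measure 117 mm over their backs; the gripper's body (75 mm by 190 mm) begins 51 mm behind the grasp point.
Start: joints at [1.15, 0.321, -0.07, 1.45, 0.023, 1.371, -0.057], TCP at [0.274, -0.59, 0.223] pointing down, gripper open.
Joint ranges: [-2.86, 2.86], [-0.3, 2.09], [-1.38, 1.24], [0.06, 2.45], [-1.56, 4.7], [0.09, 2.05], [-2.69, 2.69]. Speed limits (rad/s): [2.57, 2.57, 3.14, 3.14, 3.14, 3.14, 3.14].

INTERFACE

Orientations are given as a rotation vector (axis times angle).
In Python, from bench import * gives the robot as it stands.
- The arm moves only by the shell command python3 -m handwheel 'ROWS' [OPENING] [FORCE]. ROWS is JSON, a list of rows, each an object with "xyz": the shift along the world's x, y, z in cm, a list of three; "angular": the turn, a rotation vector about the world's x, y, z in degrees, a list of three. A call has 1 to 5 rows; each row shifts and turns the pose as measured when the row begins; what a row does not reach is not made up. A row lasts 1/12 s, in which the tool goes at most 41.7 mm and 7.16 degrees, less where a joint would pass 70% of its speed; a pose out of reach is approached as far as the arm can. A call with a gripper value outside its range is refused whole. OPENING is the finger opening in cm, from 0 to 8.7, set as the call begins (- or left out, the last holds). The fingers move at their own pace and stop on an object; FORCE is the grip in N (left out, the last holds). Time passes only in rows, so rows that do not move let the fingers close. It gives the time, the measured TCP pose, the force and the opening at its end, in the units of the state.
- get_state(): the state, without advancing time (a new reading comes with each control period).
- get_image(name): name is "scene" or "side" or "wrist"; returns a dict with "pixels" (420x560x3 uint8, blue, green, red), "K" (3x3 intrinsics, pixels), "cam_to_world" (4x4, takes a point from camera to world coordinates). Camera axes: x right, y down, z forward; pixel columns grow to the right and rows downward; lengths in m; the calibration is good to about 2 mm. A picture is of the moment at which its call begins. There is no depth.
- close_job(): hands the job in, once; it reports no verdict.
The state is a dict: "time": time; "joint_positions": joint angles; "qd": joint speeds; "joint_torque": joint torques, N m; "position": TCP position; "tool_rot": TCP orientation; "ft_force": force on the tool from outside, world axes, zero at the start; "torque": the same for the moment, N m; "grip_width": opening from 0.0 (shut) to 1.0 (fully open).
Only numpy, scipy, OpenCV 4.12 (cv2) and the standard library are available. Lean on these libraries where they do the work, as an engineer would, in place of code of your own. Each camera call takes 0.05 s, during which the arm holds its last target.

## Working session

There is one attempt and no reset: what is moved stays moved. The work goes in short steps, Python scripts to look and compute and a shell command to move; the robot and the scene stay as the last step left them, time stands still between calls to the robot, and variables do not carry over. Pictures are saved under pics/ and viewed, and the job is handed in when it is done.

```bash
ls; mkdir -p pics; python3 - <<'E'
from bench import *
import cv2
s=get_state();print(s)
for n in ["scene","side","wrist"]:
    d=get_image(n);cv2.imwrite(f"pics/a_{n}.png",d["pixels"]);print(n,d["K"],d["cam_to_world"])
E
```

```text
pics
{'time': 0.0, 'joint_positions': array([ 1.15006017,  0.32182888, -0.07006553,  1.45167455,  0.02260875,
        1.37077482, -0.05691697]), 'qd': array([ 2.68408378e-04,  3.01727051e-04, -4.09613435e-05,  8.50369954e-04,
       -9.37998707e-04,  3.38301062e-04,  3.78790798e-04]), 'joint_torque': array([ 1.89363236e-04, -4.91285062e+01, -4.03685672e-01, -3.12524343e+01,
       -6.38834853e-02,  4.35897731e-02,  1.43640841e-04]), 'position': array([ 0.27353129, -0.58904235,  0.22145777]), 'tool_rot': array([ 0.88419346,  1.38578347, -0.88267353]), 'ft_force': array([-0.55562861, -0.18654872, -0.44326086]), 'torque': array([-0.0083302 , -0.03151766,  0.00036684]), 'grip_width': 0.9975828531297797}
scene [[539.45866013   0.         278.65957469]
 [  0.         539.45866013 208.87448053]
 [  0.           0.           1.        ]] [[-0.60952954  0.71137281 -0.34988922  1.04967924]
 [ 0.79276061  0.5481097  -0.26665777  0.3850358 ]
 [ 0.00208458 -0.43991418 -0.8980374   1.32294365]
 [ 0.          0.          0.          1.        ]]
side [[425.98004012   0.         276.67179278]
 [  0.         425.98004012 207.78940158]
 [  0.           0.           1.        ]] [[-0.75566827 -0.35551847  0.55006552  0.09162936]
 [-0.65491417  0.40083565 -0.64063892  0.61700073]
 [ 0.0072731  -0.84435621 -0.53573286  0.57881768]
 [ 0.          0.          0.          1.        ]]
wrist [[349.85261021   0.         281.69257024]
 [  0.         349.85261021 210.23366524]
 [  0.           0.           1.        ]] [[ 0.42128704 -0.86488868 -0.27291905  0.3478201 ]
 [-0.90692651 -0.40216984 -0.12547399 -0.55461638]
 [-0.00123878  0.30037808 -0.95381941  0.38323343]
 [ 0.          0.          0.          1.        ]]
```

View pics/a_scene.png

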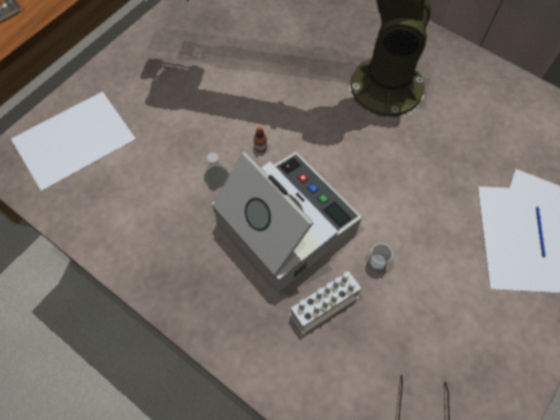

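View pics/a_side.png

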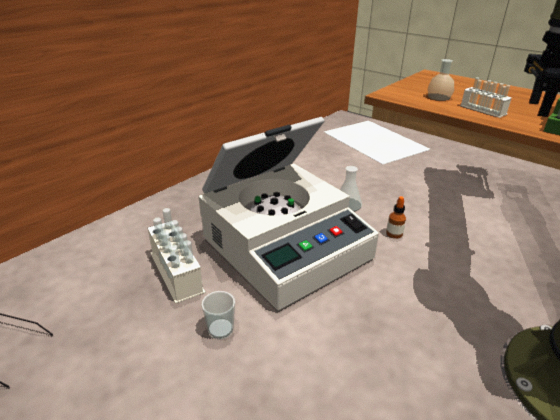

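View pics/a_wrist.png

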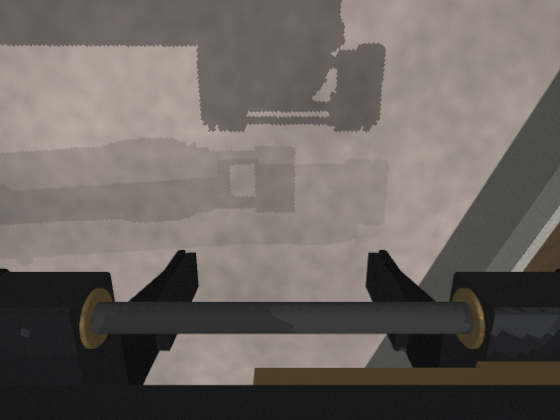

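The scene view shows the keys at about red (304,178), blue (313,188), green (323,198), with the rocker near (290,165). The side view shows them at green (305,244), blue (321,238), red (336,231), with the rocker at (354,223). The lid is open. The dropper is near the rocker side, the flask is behind on the right, and the beaker and rack are on the left.

```bash
cat > h.py <<'E'
import numpy as np,cv2
from bench import *
def ray(d,u,v):
    T=d["cam_to_world"];r=T[:3,:3]@np.linalg.inv(d["K"])@np.array([u,v,1.]);return T[:3,3],r/np.linalg.norm(r)
def tri(*obs):
    A=np.zeros((3,3));b=np.zeros(3)
    R=[ray(d,u,v) for d,u,v in obs]
    for o,r in R:
        P=np.eye(3)-np.outer(r,r);A+=P;b+=P@o
    p=np.linalg.solve(A,b);return p,[np.linalg.norm(np.cross(p-o,r))*1e3 for o,r in R]
def proj(d,p):
    T=np.linalg.inv(d["cam_to_world"]);c=T[:3,:3]@np.asarray(p)+T[:3,3];q=d["K"]@c;return q[:2]/q[2]
def col(d,name,box):
    x0,y0,x1,y1=box;im=d["pixels"][y0:y1,x0:x1].astype(float);b,g,r=im[...,0],im[...,1],im[...,2]
    w={"g":g-np.maximum(b,r),"b":b-np.maximum(g,r),"r":r-np.maximum(b,g)}[name]
    m=w>0.4*w.max();n,l,st,c=cv2.connectedComponentsWithStats(m.astype(np.uint8))
    k=1+np.argmax(st[1:,4]);w=np.where(l==k,w,0);ys,xs=np.mgrid[y0:y1,x0:x1]
    return (w*xs).sum()/w.sum(),(w*ys).sum()/w.sum(),int(st[k,4])
E
python3 - <<'E'
from h import *
sc=get_image("scene");si=get_image("side")
P={}
for n in "gbr":
    a=col(sc,n,(290,165,340,210));b=col(si,n,(290,215,350,258))
    P[n],e=tri((sc,*a[:2]),(si,*b[:2]));print(n,np.round(a,1),np.round(b,1),P[n].round(4),np.round(e,1))
ey=P["g"]-P["r"];print(np.linalg.norm(ey),ey, np.degrees(np.arctan2(-ey[0],ey[1])))
for n,d,bx in(("sc",sc,(200,120,400,340)),("si",si,(180,100,420,320))):
    im=d["pixels"][bx[1]:bx[3],bx[0]:bx[2]];im=cv2.resize(im,None,fx=min(800/im.shape[1],600/im.shape[0]),fy=min(800/im.shape[1],600/im.shape[0]),interpolation=cv2.INTER_CUBIC);cv2.imwrite(f"pics/b_{n}.png",im);print(im.shape)
E
```

```text
g [322.9 198.   58. ] [305.2 244.8  70. ] [0.4725 0.0888 0.0841] [0.1 0.1]
b [312.5 187.6  59. ] [320.8 237.4  76. ] [0.4642 0.0496 0.084 ] [0.2 0.2]
r [302.3 177.6  54. ] [335.6 230.5  63. ] [0.4561 0.0104 0.0833] [0. 0.]
0.08013618418924277 [0.01645581 0.07842484 0.00074812] -11.850395803352349
(600, 545, 3)
(600, 655, 3)
```

View pics/b_sc.png

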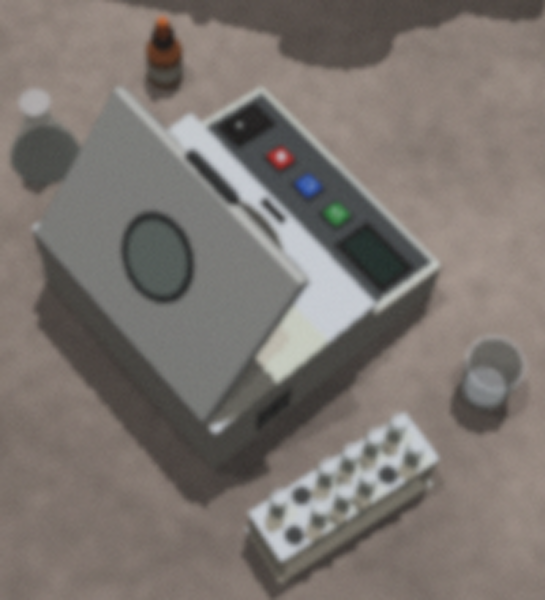

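View pics/b_si.png

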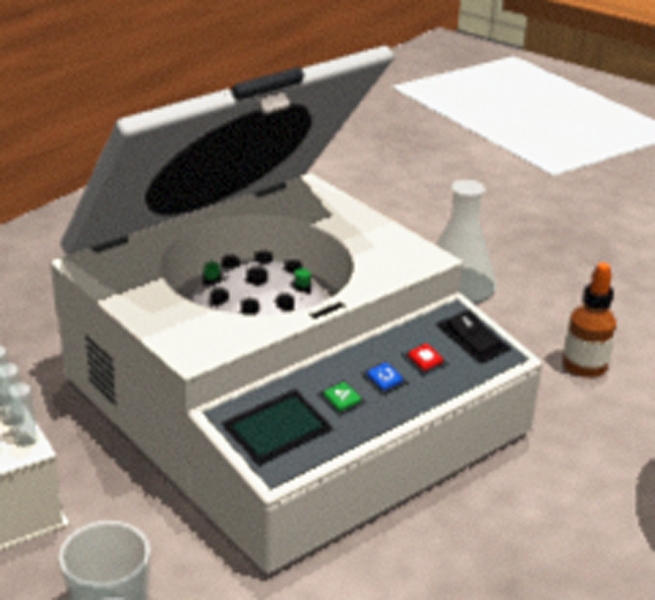

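```bash
cat >> h.py <<'E'
from scipy.spatial.transform import Rotation as R
yaw=np.radians(-11.85);EX=np.array([np.cos(yaw),np.sin(yaw),0]);EY=np.array([-np.sin(yaw),np.cos(yaw),0]);EZ=np.array([0,0,1.])
O=np.array([0.5602,0.0397,-0.0018])
def W(x,y,z): return O+(x*EX+y*EY+z*EZ)/1e3
def M(p): p=np.asarray(p)-O; return np.array([p@EX,p@EY,p@EZ])*1e3
t=np.radians(10)
def panel(a,y,h): return W(-95+a*np.cos(t)-h*np.sin(t),y,80+a*np.sin(t)+h*np.cos(t))
def rep(target=None,tilt=0):
    s=get_state();p=s["position"];r=R.from_rotvec(s["tool_rot"]);A=r.as_matrix()
    print("t",round(s["time"],2),"p",p.round(4),"mach",M(p).round(1),"F",s["ft_force"].round(1),"w",round(s["grip_width"],2))
    tt=np.radians(tilt);x=np.sin(tt)*EX-np.cos(tt)*EZ
    sg=np.sign(A[:,2]@EY) or 1; z=sg*EY; T=R.from_matrix(np.c_[x,np.cross(z,x),z])
    print("rot needed deg",np.degrees((T*r.inv()).as_rotvec()).round(1),"toolx",A[:,0].round(2),"jaw",A[:,2].round(2))
    if target is not None: print("shift cm",((np.asarray(target)-p)*100).round(2))
E
python3 - <<'E'
from h import *
sc=get_image("scene");si=get_image("side")
for a,b in(((243.3,153),(323.6,119)),((311.2,224.6),(224.7,143.2))):
    p,e=tri((sc,*a),(si,*b));m=M(p);print("lid corner",m.round(1),np.round(e,1))
def gp(d,u,v,z=0):
    o,r=ray(d,u,v);return o+r*(z-o[2])/r[2]
print("dropper",M(gp(sc,259.8,149.4)),"flask",M(gp(sc,216.5,177)))
for n in("scene","side"):
    d=sc if n=="scene" else si
    print(n,"rocker end",proj(d,panel(11,-100,10)),"panel corner rim",proj(d,W(-50,130,115)))
rep(panel(11,-100,10),10)
print(panel(11,-100,10),panel(0,-10,6))
E
```

```text
lid corner [  35.2 -119.4  262.8] [2.1 2.1]
lid corner [ 39.6 117.7 268.4] [3.4 3.4]
dropper [ -98.67049509 -232.34493852    1.8       ] flask [  52.22928888 -241.16005569    1.8       ]
scene rocker end [287.03223473 166.02869473] panel corner rim [337.72408091 231.02791683]
side rocker end [349.98861589 217.34488598] panel corner rim [247.80660658 239.69702802]
t 0.35 p [ 0.2737 -0.5894  0.2223] mach [-151.2 -674.5  224.1] F [-0.3 -0.2 -0. ] w 1.0
rot needed deg [  1.1 -10.1 -36.7] toolx [-0.  0. -1.] jaw [ 0.42 -0.91 -0.  ]
shift cm [ 18.19  54.89 -13.24]
[ 0.45559211 -0.04052854  0.08995821] [0.4641514  0.04963534 0.08410885]
```

```bash
python3 -m handwheel '[{"xyz":[1.3,3.8,0],"angular":[0,-0.7,-2.6]},{"xyz":[1.3,3.8,0],"angular":[0,-0.7,-2.6]},{"xyz":[1.3,3.8,0],"angular":[0,-0.7,-2.6]},{"xyz":[1.3,3.8,0],"angular":[0,-0.7,-2.6]},{"xyz":[1.3,3.8,0],"angular":[0,-0.7,-2.6]}]' 0 20
python3 -m handwheel '[{"xyz":[1.3,3.8,0],"angular":[0,-0.7,-2.6]},{"xyz":[1.3,3.8,0],"angular":[0,-0.7,-2.6]},{"xyz":[1.3,3.8,0],"angular":[0,-0.7,-2.6]},{"xyz":[1.3,3.8,0],"angular":[0,-0.7,-2.6]},{"xyz":[1.3,3.8,0],"angular":[0,-0.7,-2.6]}]'
python3 -c "
from h import *
rep(panel(11,-100,40),10)"
```

```text
time: 0.77
position: [0.3332, -0.4015, 0.2181]
tool_rot: [1.092, 1.239, -1.04]
ft_force: [0.6, 0.4, 1.2]
grip_width: 0.708
time: 1.18
position: [0.3989, -0.2034, 0.2185]
tool_rot: [1.286, 1.072, -1.176]
ft_force: [0.7, -0.1, -0.0]
grip_width: 0.326
t 1.18 p [ 0.3989 -0.2034  0.2185] mach [-108.  -271.1  220.3] F [ 0.7 -0.1 -0. ] w 0.33
rot needed deg [ 0.9 -3.2 -8.3] toolx [ 0.12 -0.03 -0.99] jaw [-0.06 -1.    0.02]
shift cm [ 5.16 16.39 -9.9 ]
```

```bash
python3 -m handwheel '[{"xyz":[1.0,3.3,0],"angular":[0.2,-0.6,-1.7]},{"xyz":[1.0,3.3,-1],"angular":[0.2,-0.6,-1.7]},{"xyz":[1.0,3.3,-2],"angular":[0.2,-0.6,-1.7]},{"xyz":[1.0,3.3,-2.5],"angular":[0.2,-0.6,-1.7]},{"xyz":[1.0,3.2,-2.5],"angular":[0.1,-0.6,-1.5]}]'
python3 -m handwheel '[{"xyz":[0,0,0]},{"xyz":[0,0,0]}]'
python3 -c "
from h import *
rep(panel(11,-100,20),10)"
```

```text
time: 1.6
position: [0.4544, -0.0321, 0.1456]
tool_rot: [1.424, 0.941, -1.228]
ft_force: [0.7, -0.9, -0.5]
grip_width: 0.021
t 1.6 p [ 0.4544 -0.0321  0.1456] mach [-88.9 -92.  147.4] F [ 0.7 -0.9 -0.5] w 0.02
rot needed deg [0.6 0.9 0.3] toolx [ 0.18 -0.05 -0.98] jaw [-0.21 -0.98  0.01]
shift cm [-0.05 -0.81 -4.58]schema error: expected keys xyz, angular
```

```bash
python3 -m handwheel '[{"xyz":[0,-0.8,-1.5],"angular":[0.6,0.9,0.3]},{"xyz":[0,0,-1.5],"angular":[0,0,0]},{"xyz":[0,0,0],"angular":[0,0,0]}]'
python3 - <<'E'
from h import *
rep(panel(11,-100,12),10)
for n in("scene","side","wrist"):
    d=get_image(n);im=d["pixels"];c=proj(d,panel(11,-100,8)).astype(int);print(n,c)
    if n!="wrist":
        im=im[c[1]-60:c[1]+60,c[0]-80:c[0]+80];im=cv2.resize(im,None,fx=4,fy=4,interpolation=cv2.INTER_CUBIC)
    cv2.imwrite(f"pics/c_{n}.png",im)
E
```

```text
time: 1.85
position: [0.4529, -0.0295, 0.1114]
tool_rot: [1.41, 0.975, -1.224]
ft_force: [-0.9, -0.2, -0.5]
grip_width: 0.008
t 1.85 p [ 0.4529 -0.0295  0.1114] mach [-90.8 -89.8 113.2] F [-0.9 -0.2 -0.5] w 0.01
rot needed deg [-0.1 -0.2 -0.9] toolx [ 0.17 -0.03 -0.99] jaw [-0.19 -0.98 -0.  ]
shift cm [ 0.24 -1.09 -1.95]
scene [286 166]
side [349 218]
wrist [296 250]
```

View pics/c_side.png

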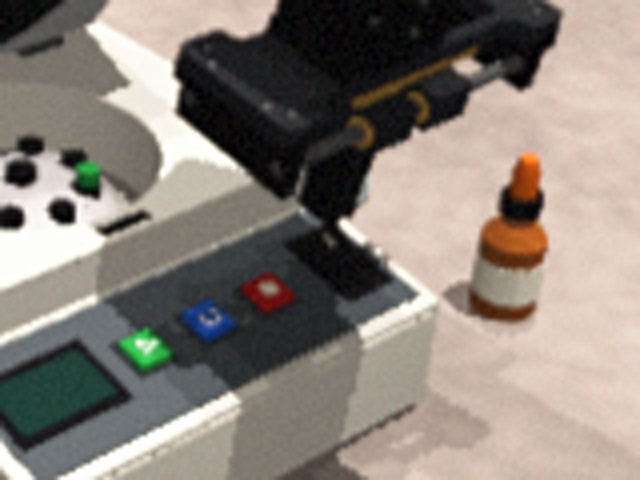

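View pics/c_wrist.png

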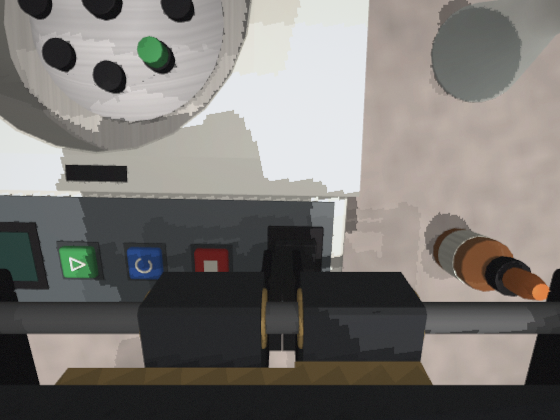

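The fingertips hover just above the rocker, about 10 mm too far left (+y). I'll correct that, then press.

```bash
python3 -m handwheel '[{"xyz":[0.2,-1.1,0],"angular":[0,0,-0.9]},{"xyz":[0,0,0],"angular":[0,0,0]},{"xyz":[0,0,0],"angular":[0,0,0]}]'
python3 -c "
from h import *
rep(panel(11,-100,12),10)"
```

```text
time: 2.25
position: [0.4599, -0.0457, 0.1184]
tool_rot: [1.428, 0.95, -1.233]
ft_force: [0.4, 0.6, 0.6]
grip_width: 0.008
t 2.25 p [ 0.4599 -0.0457  0.1184] mach [ -80.6 -104.2  120.2] F [0.4 0.6 0.6] w 0.01
rot needed deg [0.2 0.4 0.4] toolx [ 0.18 -0.04 -0.98] jaw [-0.21 -0.98  0.  ]
shift cm [-0.46  0.53 -2.65]
```

```bash
python3 -m handwheel '[{"xyz":[-0.4,0.5,-0.8],"angular":[0.2,0.4,0.4]}]';python3 -m handwheel '[{"xyz":[0,0,0],"angular":[0,0,0]}]';python3 -m handwheel '[{"xyz":[0,0,0],"angular":[0,0,0]}]';python3 -m handwheel '[{"xyz":[0,0,0],"angular":[0,0,0]}]'
python3 -c "
from h import *
rep(panel(11,-100,12),10)"
```

```text
time: 2.33
position: [0.4578, -0.0422, 0.1123]
tool_rot: [1.425, 0.956, -1.231]
ft_force: [0.6, -0.8, 1.1]
grip_width: 0.006
time: 2.42
position: [0.4565, -0.0418, 0.1112]
tool_rot: [1.425, 0.959, -1.233]
ft_force: [-0.7, -0.6, -1.1]
grip_width: 0.007
time: 2.5
position: [0.4565, -0.0418, 0.1112]
tool_rot: [1.425, 0.958, -1.233]
ft_force: [-0.0, 0.1, 0.7]
grip_width: 0.01
time: 2.58
position: [0.4562, -0.0416, 0.1109]
tool_rot: [1.424, 0.959, -1.233]
ft_force: [-0.2, 0.0, -0.7]
grip_width: 0.003
t 2.58 p [ 0.4562 -0.0416  0.1109] mach [ -85.1 -101.   112.7] F [-0.2  0.  -0.7] w 0.0
rot needed deg [-0.   0.1  0.1] toolx [ 0.17 -0.04 -0.98] jaw [-0.21 -0.98 -0.  ]
shift cm [-0.09  0.12 -1.9 ]
```

```bash
python3 -m handwheel '[{"xyz":[-0.2,0.1,-0.9],"angular":[0,0,0]},{"xyz":[0.1,0,-0.6],"angular":[0,0,0]},{"xyz":[0,0,0],"angular":[0,0,0]}]'
python3 -m handwheel '[{"xyz":[0,0,-0.3],"angular":[0,0,0]},{"xyz":[0,0,-0.3],"angular":[0,0,0]}]'
python3 -m handwheel '[{"xyz":[0,0,-0.3],"angular":[0,0,0]},{"xyz":[0,0,-0.3],"angular":[0,0,0]}]'
python3 -c "
from h import *
rep(panel(11,-100,6.5),10)"
```

```text
time: 2.83
position: [0.4552, -0.0403, 0.0948]
tool_rot: [1.424, 0.958, -1.232]
ft_force: [0.5, -0.6, 0.2]
grip_width: 0.004
time: 3.0
position: [0.4566, -0.0405, 0.089]
tool_rot: [1.425, 0.956, -1.23]
ft_force: [0.5, -1.3, 3.6]
grip_width: 0.005
time: 3.17
position: [0.4569, -0.0406, 0.0883]
tool_rot: [1.421, 0.957, -1.234]
ft_force: [-24.1, 3.2, 46.3]
grip_width: 0.003
t 3.17 p [ 0.4569 -0.0406  0.0883] mach [-84.6 -99.8  90.1] F [-24.1   3.2  46.3] w 0.0
rot needed deg [0.2 0.1 0.1] toolx [ 0.17 -0.04 -0.98] jaw [-0.21 -0.98  0.  ]
shift cm [-0.08 -0.01 -0.18]
```

The rocker has bottomed out at z = 0.0883, which is the ON height if the machine's base is at z = 0. I'll retract and look.

```bash
sed -i 's/-0.0018\]/0.0]/' h.py; python3 -m handwheel '[{"xyz":[-0.2,0,1.5],"angular":[0,0,0]},{"xyz":[-0.5,0,3],"angular":[0,0,0]},{"xyz":[-0.8,0,3],"angular":[0,0,0]},{"xyz":[0,0,3],"angular":[0,0,0]},{"xyz":[0,0,3],"angular":[0,0,0]}]'
python3 - <<'E'
from h import *
rep(None,0)
for n in("scene","side"):
    d=get_image(n);im=d["pixels"];c=proj(d,panel(11,-100,8)).astype(int);print(n,c)
    im=im[c[1]-60:c[1]+60,c[0]-80:c[0]+80];im=cv2.resize(im,None,fx=4,fy=4,interpolation=cv2.INTER_CUBIC)
    cv2.imwrite(f"pics/d_{n}.png",im)
E
```

```text
time: 3.58
position: [0.4351, -0.0388, 0.2222]
tool_rot: [1.416, 0.971, -1.244]
ft_force: [0.9, -0.7, -0.3]
grip_width: 0.007
t 3.58 p [ 0.4351 -0.0388  0.2222] mach [-106.3 -102.5  222.2] F [ 0.9 -0.7 -0.3] w 0.01
rot needed deg [2. 9. 0.] toolx [ 0.16 -0.03 -0.99] jaw [-0.21 -0.98  0.  ]
scene [286 166]
side [349 217]
```

View pics/d_side.png

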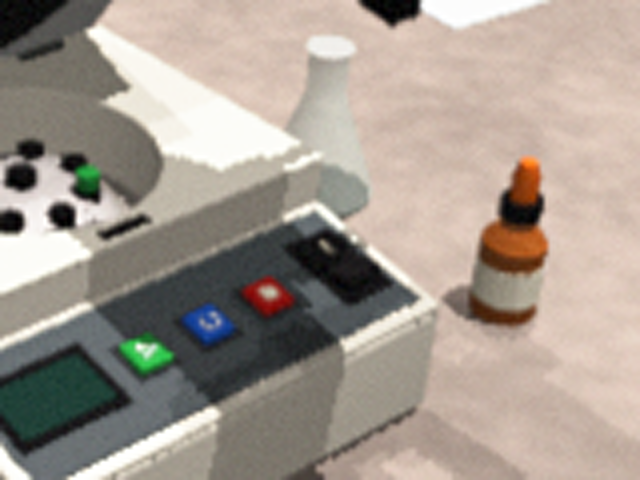

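```bash
python3 - <<'E'
from h import *
d=get_image("side")
a=cv2.imread("pics/a_side.png");b=d["pixels"];o=[]
for im in(a,b):
    c=im[200:250,320:385].copy();c=np.clip(c.astype(float)*1.6,0,255).astype(np.uint8);o.append(cv2.resize(c,None,fx=6,fy=6,interpolation=cv2.INTER_CUBIC))
cv2.imwrite("pics/e.png",np.hstack(o))
for im in (a,b):
    print(im[208:226,342:358].max(2))
print(proj(d,panel(11,-100,10)),proj(d,panel(11,-100,6.5)))
E
```

```text
[[145 154 174 227 232 238 245 224 159 133 130 137 136 136 137 138]
 [191 228 233 247 223 186 217 245 233 172 136 135 135 138 135 123]
 [237 220 211 194 147 111 142 216 246 243 180 131 111 110 111 148]
 [181 145 139 114 103  96 101 140 204 251 245 193 120 137 171 191]
 [111 101 104 102 102  98 102 104 128 197 239 243 216 195 201 204]
 [102 100 101 104  99 106 102  99  85  99 158 239 247 238 212 206]
 [ 99 103 101 101 101 102  84  59  49  40  60 143 219 247 239 211]
 [107 106 100 100  82  67  47  34  48  32  27  50 127 216 247 243]
 [103  85  73  61  48  39  40  75 123  78  36  28  49 126 219 249]
 [ 66  45  36  32  32  28  34  65 148 146  75  37  32  51 123 197]
 [ 32  26  14  25  29  35  34  39  98 165 144  65  38  31  56 104]
 [ 23  17  10  10  29  38  36  35  39 104  94  52  31  32  36  61]
 [ 24  15  19  11  19  19  33  33  39  46  39  30  33  27  23  42]
 [ 43  29  21   7  18  21  28  32  31  37  37  28  25  26  32  29]
 [ 89  62  31  20   9  12  24  32  38  26  22  27  30  31  33  35]
 [101  88  49  25  18  20   8  21  26  32  33  30  33  34  33  33]
 [107 102  91  70  43  29  1
[... 669 characters left out ...]
 26  44  22  17  21  33  43  83 160 191]
 [ 49  27  27  13  21  22  52 138  89  36  22  20  25  37  90 126]
 [ 25  17  22  23   3  17  35 109 145  83  27  15  17  18  41  58]
 [ 14  20  16  17  14  17  22  40  93  99  64  33  20  25  29  38]
 [ 18  16  21   9  21  16  19  20  41  61  40  22  20  25  27  33]
 [ 37  23  15  12  17  15  21  19  14  26  18  13  21  23  25  29]
 [ 54  40  21  18  13  19  15  16  17  16  17  21  25  30  28  30]
 [ 64  56  32  20  12  14  15  22  17  14  20  28  31  30  30  35]
 [ 59  56  47  40  21  21  12  14   6  14  28  37  33  33  33  32]
 [ 51  56  55  46  40  20  14  22  10  17  23  27  24  30  34  31]]
[350.07506154 216.62160306] [349.69890153 217.87461794]
```

View pics/e.png

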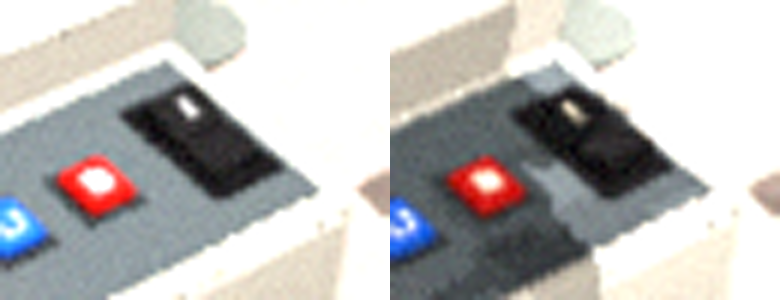

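The white dash has moved by about (−0.6,+1) px, as predicted for ON, and the rocker now shows its V with the near end raised. Next I'll go over the lid.

```bash
python3 -m handwheel '[{"xyz":[0,0,3.5],"angular":[0.4,1.8,0]},{"xyz":[0,0,3.5],"angular":[0.4,1.8,0]},{"xyz":[0,0,3.5],"angular":[0.4,1.8,0]},{"xyz":[0.5,0,1.5],"angular":[0.4,1.8,0]},{"xyz":[1,0,0],"angular":[0.4,1.8,0]}]'
python3 -c "
from h import *
rep(W(60,-60,310),0)"
```

```text
time: 4.15
position: [0.4404, -0.0381, 0.3343]
tool_rot: [1.348, 1.123, -1.382]
ft_force: [0.1, 0.3, -0.7]
grip_width: 0.007
t 4.15 p [ 0.4404 -0.0381  0.3343] mach [-101.3 -100.8  334.3] F [ 0.1  0.3 -0.7] w 0.01
rot needed deg [-0.2 -1.6  0.1] toolx [-0.03  0.   -1.  ] jaw [-0.21 -0.98  0.  ]
shift cm [16.62  0.68 -2.43]
```

```bash
python3 -m handwheel '[{"xyz":[3.5,0.1,0],"angular":[0,-1.4,0]},{"xyz":[3.5,0.1,0],"angular":[0,0,0]},{"xyz":[3.5,0.1,0],"angular":[0,0,0]},{"xyz":[3.5,0.1,0],"angular":[0,0,0]},{"xyz":[2,0.1,0],"angular":[0,0,0]}]'
python3 -m handwheel '[{"xyz":[0,0,0],"angular":[0,0,0]},{"xyz":[0,0,0],"angular":[0,0,0]}]'
python3 -c "
from h import *
rep(W(60,-60,250),0)
d=get_image('side');cv2.imwrite('pics/f.png',d['pixels'])"
```

```text
time: 4.57
position: [0.6051, -0.0349, 0.3268]
tool_rot: [1.362, 1.111, -1.374]
ft_force: [-1.6, -0.3, -0.7]
grip_width: 0.007
time: 4.73
position: [0.6074, -0.0338, 0.3198]
tool_rot: [1.36, 1.124, -1.376]
ft_force: [-0.6, -0.3, 0.0]
grip_width: 0.004
t 4.73 p [ 0.6074 -0.0338  0.3198] mach [ 61.3 -62.2 319.8] F [-0.6 -0.3  0. ] w 0.0
rot needed deg [-0.6 -1.2  0.3] toolx [-0.02  0.01 -1.  ] jaw [-0.21 -0.98 -0.01]
shift cm [-0.08  0.24 -6.98]
```

View pics/f.png

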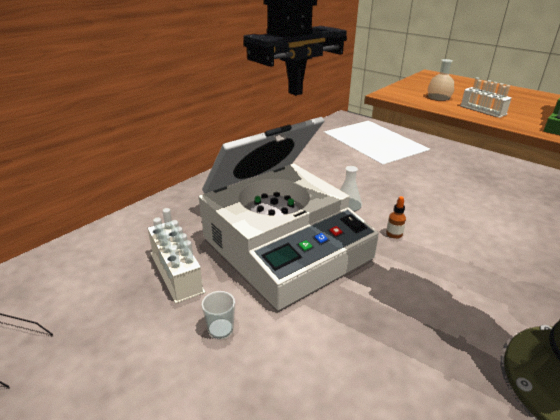

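The tip, at (295,93), is above and behind the lid's free edge at (270,130). Now I'll descend.

```bash
python3 -m handwheel '[{"xyz":[0,0.1,-2],"angular":[-0.3,-0.6,0]},{"xyz":[0,0,-2],"angular":[0,0,0]},{"xyz":[0,0,-1.5],"angular":[0,0,0]}]'
python3 -m handwheel '[{"xyz":[0,0,-1],"angular":[0,0,0]},{"xyz":[0,0,-1],"angular":[0,0,0]}]'
python3 -m handwheel '[{"xyz":[0,0,-1],"angular":[0,0,0]},{"xyz":[0,0,-1],"angular":[0,0,0]}]'
python3 -c "
from h import *
rep(W(60,-60,130),0)"
```

```text
time: 5.03
position: [0.6056, -0.0327, 0.2649]
tool_rot: [1.363, 1.109, -1.368]
ft_force: [-0.9, -0.2, -0.5]
grip_width: 0.001
time: 5.2
position: [0.6033, -0.0332, 0.2435]
tool_rot: [1.361, 1.107, -1.369]
ft_force: [1.1, -0.1, 1.8]
grip_width: 0.007
time: 5.37
position: [0.6031, -0.0336, 0.2236]
tool_rot: [1.362, 1.103, -1.368]
ft_force: [1.4, -0.4, 2.7]
grip_width: 0.001
t 5.37 p [ 0.6031 -0.0336  0.2236] mach [ 57.  -63.  223.6] F [ 1.4 -0.4  2.7] w 0.0
rot needed deg [ 0.  -0.2  0.4] toolx [-0. -0. -1.] jaw [-0.21 -0.98  0.  ]
shift cm [ 0.35  0.23 -9.36]
```

Contact, at 2–3 N. The lid is moving, so I'll continue.

```bash
python3 -m handwheel '[{"xyz":[0,0,-1],"angular":[0,0,0]},{"xyz":[0,0,-1],"angular":[0,0,0]},{"xyz":[0,0,-1],"angular":[0,0,0]},{"xyz":[0,0,-1],"angular":[0,0,0]}]'
python3 -m handwheel '[{"xyz":[0,0,-1],"angular":[0,0,0]},{"xyz":[0,0,-1],"angular":[0,0,0]},{"xyz":[0,0,-1],"angular":[0,0,0]}]'
python3 -c "
from h import *
rep(W(60,-60,130),0)"
```

```text
time: 5.7
position: [0.6037, -0.0338, 0.182]
tool_rot: [1.363, 1.1, -1.366]
ft_force: [0.5, 0.5, 3.0]
grip_width: 0.008
time: 5.95
position: [0.6032, -0.0335, 0.1485]
tool_rot: [1.363, 1.101, -1.367]
ft_force: [-1.3, 0.6, 3.4]
grip_width: 0.005
t 5.95 p [ 0.6032 -0.0335  0.1485] mach [ 57.1 -62.8 148.5] F [-1.3  0.6  3.4] w 0.0
rot needed deg [ 0.1 -0.1  0.4] toolx [-0. -0. -1.] jaw [-0.21 -0.98  0.  ]
shift cm [ 0.34  0.22 -1.85]
```

```bash
python3 -m handwheel '[{"xyz":[0,0,-0.8],"angular":[0,0,0]},{"xyz":[0,0,-0.5],"angular":[0,0,0]},{"xyz":[0,0,-0.3],"angular":[0,0,0]}]'
python3 -m handwheel '[{"xyz":[0,0,-0.25],"angular":[0,0,0]},{"xyz":[0,0,-0.25],"angular":[0,0,0]}]'
python3 -c "
from h import *
rep(W(60,-60,130),0)"
```

```text
time: 6.2
position: [0.6012, -0.0331, 0.1302]
tool_rot: [1.36, 1.105, -1.371]
ft_force: [-10.5, -0.5, 34.9]
grip_width: 0.002
time: 6.37
position: [0.6012, -0.0331, 0.1304]
tool_rot: [1.357, 1.103, -1.372]
ft_force: [-7.3, -0.1, 16.0]
grip_width: 0.004
t 6.37 p [ 0.6012 -0.0331  0.1304] mach [ 55.1 -62.9 130.4] F [-7.3 -0.1 16. ] w 0.0
rot needed deg [ 0.2 -0.5  0.4] toolx [-0.01 -0.   -1.  ] jaw [-0.21 -0.98  0.01]
shift cm [ 0.54  0.18 -0.04]
```

The lid top is at 130 mm and the force rises sharply there, so it is shut. I'll retract and check.

```bash
python3 -m handwheel '[{"xyz":[0,0,1.5],"angular":[0,0,0]},{"xyz":[0,0,2.5],"angular":[0,0,0]},{"xyz":[0,0,2.5],"angular":[0,0,0]},{"xyz":[-2,0,1],"angular":[-0.4,-1.8,0]},{"xyz":[-3,0,0],"angular":[-0.4,-1.8,0]}]'
python3 -c "
from h import *
rep(panel(0,-10,40),10)
d=get_image('side');cv2.imwrite('pics/g.png',cv2.resize(d['pixels'][100:310,150:430],None,fx=2.8,fy=2.8))"
```

```text
time: 6.78
position: [0.5547, -0.0332, 0.205]
tool_rot: [1.386, 1.053, -1.322]
ft_force: [-0.5, 1.2, 0.7]
grip_width: 0.004
t 6.78 p [ 0.5547 -0.0332  0.205 ] mach [  9.6 -72.5 205. ] F [-0.5  1.2  0.7] w 0.0
rot needed deg [-1.4 -6.5  0.3] toolx [ 0.06 -0.01 -1.  ] jaw [-0.21 -0.98 -0.  ]
shift cm [-9.64  8.41 -8.56]
```

View pics/g.png

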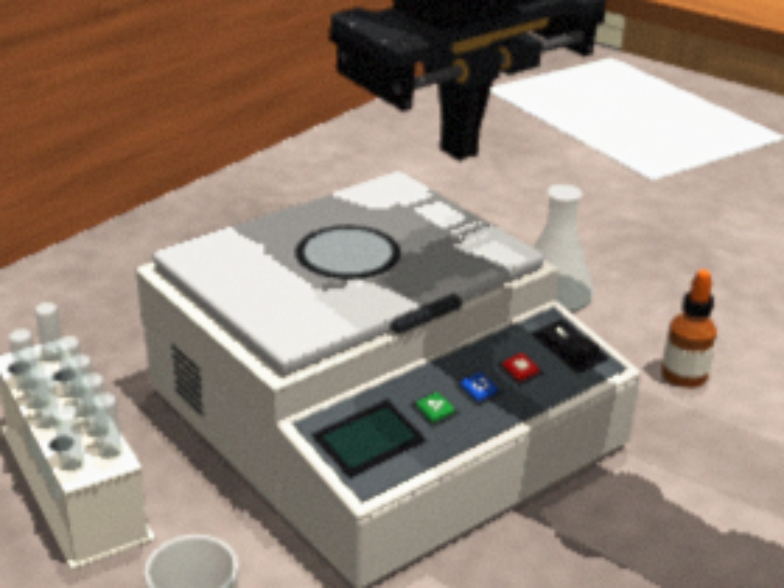

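The lid lies shut on the rim, with its front latch at (425,313) in the crop, and the glassware is untouched. Next is the blue key.

```bash
python3 -m handwheel '[{"xyz":[-2.4,2.1,0],"angular":[-0.3,-1.6,0]},{"xyz":[-2.4,2.1,0],"angular":[-0.3,-1.6,0]},{"xyz":[-2.4,2.1,0],"angular":[-0.3,-1.6,0]},{"xyz":[-2,1.8,0],"angular":[-0.3,-1.4,0]},{"xyz":[0,0,-1],"angular":[0,0,0]}]'
python3 -m handwheel '[{"xyz":[0,0,0],"angular":[0,0,0]},{"xyz":[0,0,0],"angular":[0,0,0]}]'
python3 -c "
from h import *
rep(panel(0,-10,25),10)"
```

```text
time: 7.25
position: [0.4475, 0.0467, 0.1852]
tool_rot: [1.421, 0.964, -1.256]
ft_force: [1.1, 0.5, 0.7]
grip_width: 0.006
time: 7.42
position: [0.4457, 0.0465, 0.1838]
tool_rot: [1.417, 0.963, -1.257]
ft_force: [-0.1, -0.6, 1.2]
grip_width: 0.004
t 7.42 p [0.4457 0.0465 0.1838] mach [-113.5  -16.9  183.8] F [-0.1 -0.6  1.2] w 0.0
rot needed deg [ 0.3 -1.   0.7] toolx [ 0.15 -0.04 -0.99] jaw [-0.22 -0.98  0.01]
shift cm [ 1.53  0.38 -7.91]
```

```bash
python3 -m handwheel '[{"xyz":[0.5,0.3,-2],"angular":[0.3,-1,0.7]},{"xyz":[0.5,0.1,-2],"angular":[0,0,0]},{"xyz":[0.3,0,-1.8],"angular":[0,0,0]},{"xyz":[0,0,-0.6],"angular":[0,0,0]},{"xyz":[0,0,0],"angular":[0,0,0]}]'
python3 -m handwheel '[{"xyz":[0,0,0],"angular":[0,0,0]}]'
python3 -c "
from h import *
rep(panel(0,-10,12),10)"
```

```text
time: 7.83
position: [0.4644, 0.0489, 0.1194]
tool_rot: [1.429, 0.962, -1.229]
ft_force: [-0.8, -0.6, -0.1]
grip_width: 0.002
time: 7.92
position: [0.4647, 0.0487, 0.1194]
tool_rot: [1.43, 0.964, -1.23]
ft_force: [0.1, 0.8, 0.3]
grip_width: 0.005
t 7.92 p [0.4647 0.0487 0.1194] mach [-95.3 -10.8 119.4] F [0.1 0.8 0.3] w 0.0
rot needed deg [-0.4  0.2  0.1] toolx [ 0.17 -0.03 -0.98] jaw [-0.21 -0.98 -0.01]
shift cm [-0.16  0.12 -2.76]
```

```bash
python3 -m handwheel '[{"xyz":[-0.2,0.1,-1.2],"angular":[-0.3,0.2,0]},{"xyz":[0,0,-1.0],"angular":[0,0,0]},{"xyz":[0,0,-0.2],"angular":[0,0,0]},{"xyz":[0,0,0],"angular":[0,0,0]}]'
python3 - <<'E'
from h import *
rep(panel(0,-10,2),10)
for n in("scene","side"):
    d=get_image(n);im=d["pixels"];c=proj(d,panel(0,-10,6)).astype(int);print(n,c)
    im=im[c[1]-60:c[1]+60,c[0]-80:c[0]+80];im=cv2.resize(im,None,fx=4,fy=4,interpolation=cv2.INTER_CUBIC)
    cv2.imwrite(f"pics/k_{n}.png",im)
E
```

```text
time: 8.25
position: [0.4661, 0.0488, 0.0976]
tool_rot: [1.428, 0.959, -1.232]
ft_force: [0.5, -0.8, 0.2]
grip_width: 0.008
t 8.25 p [0.4661 0.0488 0.0976] mach [-93.9 -10.4  97.6] F [ 0.5 -0.8  0.2] w 0.01
rot needed deg [-0.2  0.2  0.3] toolx [ 0.17 -0.03 -0.98] jaw [-0.21 -0.98 -0.  ]
shift cm [-0.13  0.07 -1.57]
scene [312 187]
side [320 236]
```

View pics/k_side.png

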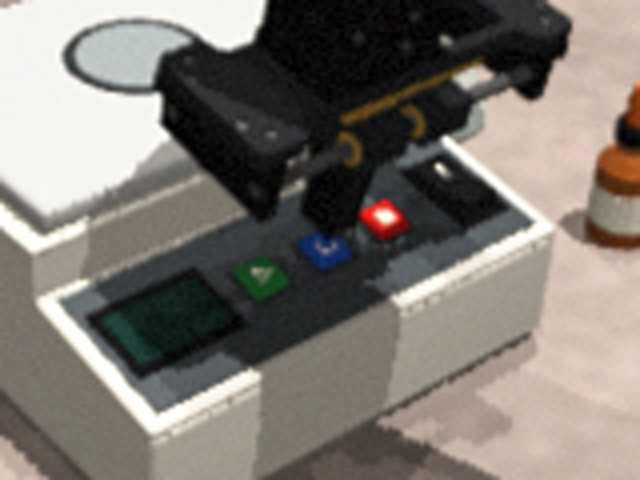

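The closed fingertips hover over the blue key at (325,235), clear of green and red. I'll press in small rows.

```bash
python3 -m handwheel '[{"xyz":[-0.2,0.05,-0.6],"angular":[0,0,0]},{"xyz":[0,0,-0.4],"angular":[0,0,0]}]'
python3 -m handwheel '[{"xyz":[0,0,-0.3],"angular":[0,0,0]}]'
python3 -m handwheel '[{"xyz":[0,0,-0.3],"angular":[0,0,0]}]'
python3 -m handwheel '[{"xyz":[0,0,-0.2],"angular":[0,0,0]}]'
```

```text
time: 8.52
position: [0.4658, 0.0492, 0.0894]
tool_rot: [1.43, 0.955, -1.23]
ft_force: [0.3, -0.6, 0.4]
grip_width: 0.002
time: 8.6
position: [0.4659, 0.0491, 0.0863]
tool_rot: [1.43, 0.954, -1.229]
ft_force: [-0.4, -0.1, 1.9]
grip_width: 0.002
time: 8.68
position: [0.4664, 0.049, 0.0835]
tool_rot: [1.43, 0.953, -1.228]
ft_force: [-0.9, -0.5, 3.2]
grip_width: 0.007
time: 8.77
position: [0.4668, 0.0489, 0.0822]
tool_rot: [1.43, 0.952, -1.228]
ft_force: [-12.9, 0.1, 30.0]
grip_width: 0.004
```

Fully down at the hard stop (z = 0.0822, sharp force rise). I'll hold with a slight downward bias.

```bash
python3 -m handwheel '[{"xyz":[0,0,-0.1],"angular":[0,0,0]},{"xyz":[0,0,-0.1],"angular":[0,0,0]},{"xyz":[0,0,-0.1],"angular":[0,0,0]}]'
python3 -m handwheel '[{"xyz":[0,0,-0.1],"angular":[0,0,0]},{"xyz":[0,0,-0.1],"angular":[0,0,0]},{"xyz":[0,0,-0.1],"angular":[0,0,0]}]'
```

```text
time: 9.02
position: [0.4667, 0.049, 0.0825]
tool_rot: [1.426, 0.952, -1.232]
ft_force: [-6.6, 0.5, 12.3]
grip_width: 0.004
time: 9.27
position: [0.4667, 0.049, 0.0825]
tool_rot: [1.422, 0.95, -1.235]
ft_force: [-7.5, 0.5, 14.0]
grip_width: 0.004
```

```bash
python3 -m handwheel '[{"xyz":[0,0,-0.1],"angular":[0,0,0]},{"xyz":[0,0,-0.1],"angular":[0,0,0]},{"xyz":[0,0,-0.1],"angular":[0,0,0]},{"xyz":[0,0,-0.1],"angular":[0,0,0]},{"xyz":[0,0,-0.1],"angular":[0,0,0]}]'
python3 -c "
from h import *
rep(panel(0,-10,2),10)"
```

```text
time: 9.68
position: [0.4666, 0.049, 0.0825]
tool_rot: [1.416, 0.948, -1.24]
ft_force: [-6.2, -0.7, 12.9]
grip_width: 0.008
t 9.68 p [0.4666 0.049  0.0825] mach [-93.5 -10.1  82.5] F [-6.2 -0.7 12.9] w 0.01
rot needed deg [0.7 0.1 0.3] toolx [ 0.17 -0.05 -0.98] jaw [-0.21 -0.98  0.01]
shift cm [-0.18  0.05 -0.05]
```

Stable. I'll keep holding, with a small counter-turn.

```bash
python3 -m handwheel '[{"xyz":[0,0,-0.1],"angular":[0.2,0,0.1]},{"xyz":[0,0,-0.1],"angular":[0.2,0,0.1]},{"xyz":[0,0,-0.1],"angular":[0.1,0,0]},{"xyz":[0,0,-0.1],"angular":[0.1,0,0]},{"xyz":[0,0,-0.1],"angular":[0.1,0,0]}]'
python3 -m handwheel '[{"xyz":[0,0,-0.1],"angular":[0.1,0,0]},{"xyz":[0,0,-0.1],"angular":[0.1,0,0]},{"xyz":[0,0,-0.1],"angular":[0.1,0,0]},{"xyz":[0,0,-0.1],"angular":[0.1,0,0]},{"xyz":[0,0,-0.1],"angular":[0.1,0,0]}]'
python3 -m handwheel '[{"xyz":[0,0,-0.1],"angular":[0.1,0,0]},{"xyz":[0,0,-0.1],"angular":[0.1,0,0]},{"xyz":[0,0,-0.1],"angular":[0.1,0,0]},{"xyz":[0,0,-0.1],"angular":[0.1,0,0]},{"xyz":[0,0,-0.1],"angular":[0.1,0,0]}]'
python3 -m handwheel '[{"xyz":[0,0,-0.1],"angular":[0.1,0,0]},{"xyz":[0,0,-0.1],"angular":[0.1,0,0]},{"xyz":[0,0,-0.1],"angular":[0.1,0,0]},{"xyz":[0,0,-0.1],"angular":[0.1,0,0]},{"xyz":[0,0,-0.1],"angular":[0.1,0,0]}]'
python3 -m handwheel '[{"xyz":[0,0,-0.1],"angular":[0.1,0,0]},{"xyz":[0,0,-0.1],"angular":[0.1,0,0]},{"xyz":[0,0,-0.1],"angular":[0.1,0,0]},{"xyz":[0,0,-0.1],"angular":[0.1,0,0]},{"xyz":[0,0,-0.1],"angular":[0.1,0,0]}]'
python3 -m handwheel '[{"xyz":[0,0,-0.1],"angular":[0.1,0,0]},{"xyz":[0,0,-0.1],"angular":[0.1,0,0]},{"xyz":[0,0,-0.1],"angular":[0.1,0,0]},{"xyz":[0,0,-0.1],"angular":[0.1,0,0]},{"xyz":[0,0,-0.1],"angular":[0.1,0,0]}]'
python3 -m handwheel '[{"xyz":[0,0,-0.1],"angular":[0.1,0,0]},{"xyz":[0,0,-0.1],"angular":[0.1,0,0]},{"xyz":[0,0,-0.1],"angular":[0.1,0,0]},{"xyz":[0,0,-0.1],"angular":[0.1,0,0]},{"xyz":[0,0,-0.1],"angular":[0.1,0,0]}]'
python3 -c "
from h import *
rep(panel(0,-10,2),10)"
```

```text
time: 10.1
position: [0.4667, 0.049, 0.0825]
tool_rot: [1.418, 0.958, -1.238]
ft_force: [-6.5, -0.4, 14.1]
grip_width: 0.007
time: 10.52
position: [0.4667, 0.0489, 0.0825]
tool_rot: [1.42, 0.962, -1.24]
ft_force: [-7.0, -0.4, 14.5]
grip_width: 0.002
time: 10.93
position: [0.4667, 0.049, 0.0825]
tool_rot: [1.421, 0.967, -1.242]
ft_force: [-7.3, 0.2, 13.8]
grip_width: 0.002
time: 11.35
position: [0.4667, 0.0489, 0.0825]
tool_rot: [1.422, 0.972, -1.243]
ft_force: [-7.4, -1.3, 13.4]
grip_width: 0.004
time: 11.77
position: [0.4667, 0.049, 0.0825]
tool_rot: [1.423, 0.977, -1.245]
ft_force: [-7.1, 0.1, 13.6]
grip_width: 0.003
time: 12.18
position: [0.4667, 0.049, 0.0825]
tool_rot: [1.424, 0.982, -1.246]
ft_force: [-6.7, -0.3, 12.6]
grip_width: 0.004
time: 12.6
position: [0.4667, 0.0489, 0.0825]
tool_rot: [1.426, 0.987, -1.248]
ft_force: [-6.7, 0.1, 12.2]
grip_width: 0.003
t 12.6 p [0.4667 0.0489 0.0825] mach [-93.4 -10.2  82.5] F [-6.7  0.1 12.2] w 0.0
rot needed deg [-1.  -1.3  0.2] toolx [ 0.15 -0.02 -0.99] jaw [-0.21 -0.98 -0.01]
shift cm [-0.19  0.05 -0.05]
```

Held for 3.8 s at the stop. Releasing.

```bash
python3 -m handwheel '[{"xyz":[-0.2,0,1.2],"angular":[0,0,0]},{"xyz":[-0.5,0,2.5],"angular":[0,0,0]},{"xyz":[-0.5,0,3],"angular":[0,0,0]},{"xyz":[0,-1,3],"angular":[0,0,0]},{"xyz":[0,-2,3],"angular":[0,0,0]}]'
python3 -m handwheel '[{"xyz":[0,-3.5,2],"angular":[0,0,0]},{"xyz":[0,-3.5,0],"angular":[0,0,0]},{"xyz":[0,-3.5,0],"angular":[0,0,0]},{"xyz":[0,-3,0],"angular":[0,0,0]},{"xyz":[0,0,0],"angular":[0,0,0]}]'
python3 -m handwheel '[{"xyz":[0,0,0],"angular":[0,0,0]},{"xyz":[0,0,0],"angular":[0,0,0]},{"xyz":[0,0,0],"angular":[0,0,0]}]'
python3 - <<'E'
from h import *
rep()
sc=get_image("scene");si=get_image("side")
for n in "gbr":
    a=col(sc,n,(290,165,340,210));b=col(si,n,(290,215,350,258))
    p,e=tri((sc,*a[:2]),(si,*b[:2]));print(n,p.round(4))
print("lid edge proj",[proj(si,W(-50,y,130)).round(0) for y in(-120,0,120)])
cv2.imwrite("pics/z_side.png",cv2.resize(si["pixels"][100:310,150:430],None,fx=2.8,fy=2.8))
a=cv2.imread("pics/a_side.png");cv2.imwrite("pics/z_cmp.png",np.hstack([cv2.resize(i[200:250,320:385],None,fx=6,fy=6,interpolation=cv2.INTER_CUBIC) for i in(a,si["pixels"])]))
cv2.imwrite("pics/z_scene.png",sc["pixels"])
E
```

```text
time: 13.02
position: [0.4478, 0.023, 0.207]
tool_rot: [1.416, 1.006, -1.252]
ft_force: [1.4, -0.9, -0.2]
grip_width: 0.006
time: 13.43
position: [0.4509, -0.1206, 0.2369]
tool_rot: [1.417, 0.989, -1.242]
ft_force: [-0.1, -0.5, -0.4]
grip_width: 0.006
time: 13.68
position: [0.4503, -0.1209, 0.2357]
tool_rot: [1.419, 0.99, -1.244]
ft_force: [-0.3, 0.4, 0.5]
grip_width: 0.007
t 13.68 p [ 0.4503 -0.1209  0.2357] mach [ -74.5 -179.7  235.7] F [-0.3  0.4  0.5] w 0.01
rot needed deg [ 1.2  8.5 -0.2] toolx [ 0.15 -0.02 -0.99] jaw [-0.2  -0.98 -0.01]
g [0.4725 0.0887 0.084 ]
b [0.4642 0.0495 0.084 ]
r [0.4574 0.0141 0.0828]
lid edge proj [array([346., 191.]), array([303., 209.]), array([252., 230.])]
```

View pics/z_side.png

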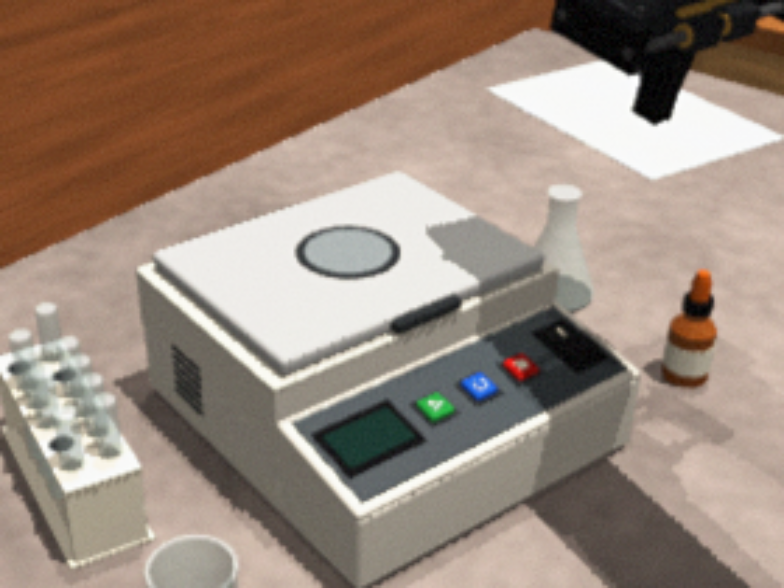

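View pics/z_cmp.png

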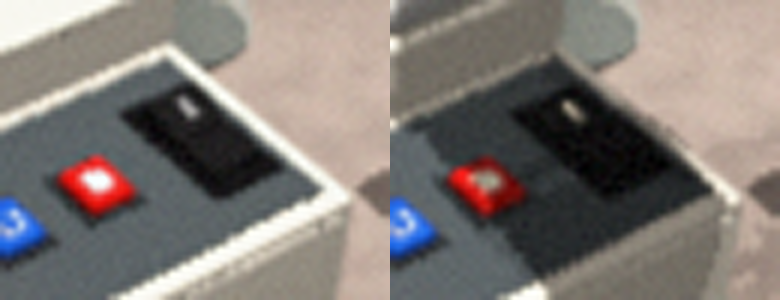

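View pics/z_scene.png

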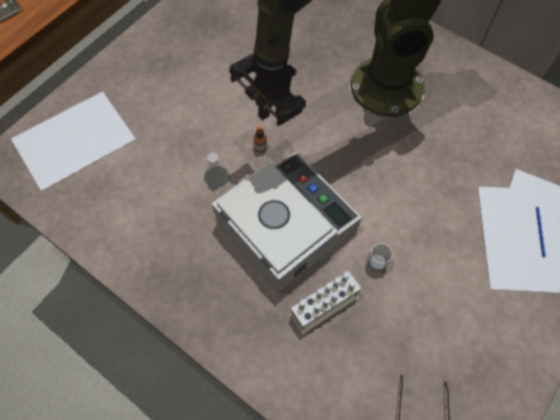

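The lid is shut, the rocker dash has stayed at its ON position, and the blue and green keys are at their up positions. The red key's centroid shift comes from the arm's shadow on half of it. The glassware and rack haven't moved. Handing in.

```bash
python3 -c "
from bench import *
print(close_job())"
```

```text
the job is handed in; nothing more can be done
None
```

The job is done and handed in at about 14 s of the 64 s allowed. With closed fingertips I tipped the rocker on, pushed the lid shut, held the blue key down, let go and moved clear.

- **Rocker:** it bottomed out at the ON height. Afterwards the white dash had moved about 1 px in the side view, as predicted for ON, and it was still there at the end. The press peaked at about 52 N at the wrist (limit 120 N), much more than the 2 N it needs. The display stayed dark throughout, so the rocker's position is the only sign that the power is on.
- **Lid:** the lid top stopped at 130 mm, the shut height. The pictures before hand-in show it flat on the rim.
- **Blue key:** it was at its hard stop for about 3.8 s, with 12–14 N downward on it (5 N takes it fully down). After release its measured position matched the start.
- **Green and red keys:** I did not touch either. The red key's measured position shifted about 4 mm at the end; the arm's shadow lay across half of it, so I put that down to the shadow.
- **Glassware and rack:** they look the same in the first and last pictures. I compared these by eye and did not measure them again.
- **Height offset:** the camera put the machine about 2 mm lower than touch did, so I used the touch height after the first press.

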